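# Put the microscope optics away in their shaped nests

## Robot

A 6-joint arm with a two-finger parallel gripper is mounted at the origin on the work surface. World frame = base frame: x ahead of the robot, y to its left, z up, the work surface at z = 0. Lengths are in m, angles in degrees, forces in N, time in s.
With the tool pointing down it reaches from about 0.35 to 0.875 m from the base axis. Payload 4.2 kg.
Tool frame: the origin (TCP) lies midway between the tips of the shut fingers; the grasp point (between the pads) lies 19 mm behind it; z points along the fingers, y is the line along which they close (so a half turn about z gives the same grasp; the last joint's range is limited). The gripper opens to 87 mm and grips with 3 to 60 N. Pads are 19 mm wide; open, the fingers measure 117 mm over their backs; the gripper's body (75 mm by 190 mm) begins 51 mm behind the grasp point.
Start: joints at [88.442, 22.042, 0.453, 0, -68.411, -14.817], TCP at [0.176, 0.6, 0.223] pointing down, gripper open.
Joint ranges: [-179.83, 179.83], [-69.29, 118.12], [-61.27, 80.66], [-181.25, 117.63], [-171.15, -9.14], [-177.46, 177.46]. Speed limits (degrees/s): [159.86, 159.86, 180, 180, 180, 180].

## Interface

Orientations are given as [roll, pitch, yaw] about the fixed x, y, z axes, in that order (R = Rz(yaw) Ry(pitch) Rx(roll)).
In Python, from workcell import env gives the robot as it stands. The module is installed in compiled form; this text tells all that it offers. Calls block until the motion is done:
- env.goto(position, orientation): joint-space move of the TCP to a pose.
- env.move_straight(position, rotation=None, rate=0.15, force_limit=None): straight line of the TCP; rotation=None keeps the orientation; rate is the mean speed in m/s. With force_limit (N) it stops when the force on the tool has changed by that much, and returns True; else False.
- env.set_joints(angles): joint-space move.
- env.gripper_to(opening, grasp_force=None): opening from 0.0 (shut) to 1.0 (fully open); grasp_force is the grip in N (None keeps the last); returns when the fingers have stopped.
- env.dwell(seconds).
- env.inverse_kinematics(position, orientation): joint angles nearest the present ones, or None.
- env.read_state(): the state.
- env.grab_frame(name): name is "scene" or "top" or "wrist"; returns a dict with "image" (480x640x3 uint8, blue, green, red), "fx", "fy", "cx", "cy" (pixels), "position" and "orientation" of the camera in the world. Camera axes: x right, y up, looking along -z (the intrinsics and any distortion apply to the point x, -y, -z); pixel columns grow to the right and rows downward; lengths in m; the calibration is good to about 2 mm. A picture is of the moment at which its call begins. There is no depth.
A pose or a line that the arm cannot do raises env.Unreachable and nothing moves.
- env.close_job(): hands the job in; it is judged then, once.
Trained networks look in a picture, given as the dict that the camera call returned (one of the last four; its "shot" number tells which), for a name from the list of things; names that differ only in an ending like _2 or _b are one class to them, and where a whole thing is asked for, a point or a joint stands for the part that bears it (a point fixed in the world has none). Each returns a list of dicts, best first, with "score" (0 to 1); they miss things now and then, are a little off and sometimes report something else, mostly with a low value. They report only what shows in the picture. A call takes as long as a camera call. They do not tell look-alikes from the thing itself.
- env.search_frame(picture, thing): "xyz" ([x, y, z] in m, in world coordinates, good to about 4 mm: the middle of the surface that is visible of it).
- env.trace(picture, thing): "mask" (480x640 bool, what is visible of it).
The state is a dict: "clock": time; "joint_positions": joint angles; "qvel": joint speeds; "joint_torque": joint torques, N m; "position": TCP position; "tool_rot": TCP orientation; "force": force on the tool from outside, world axes, zero at the start; "wrist_torque": the same for the moment, N m; "opening": opening from 0.0 (shut) to 1.0 (fully open); "finger_force": force on a finger pad.
Only numpy, scipy, OpenCV 4.12 (cv2) and the standard library are available. Lean on these libraries where they do the work, as an engineer would, in place of code of your own. Each camera call takes 0.05 s, during which the arm holds its last target. There are 200 camera calls.

## Task

Put the microscope optics away. Slide the service clamp's jaw fully open, lift the finished filter cube out and then slide the jaw fully shut again; seat that cube and every loose cube, eyepiece and analyser slide on the table upright and fully down in a free nest of its own shape in the storage tray. The cube already stored keeps its nest, so look which square nests are free; leave everything else on the bench where it is.

Things in the scene. Friction and masses are not known exactly. Their poses are not given: they have to be found in the camera images.
- square_nest0 (a point): centre of the floor of square nest 0, 43 x 43 mm, sides along the tray's x and y, for a filter cube's flange; axes as the tray's; the tray is a grey slab 186 mm (x) x 200 mm (y), top face 14 mm above the table, nests 10 mm deep with floors 4 mm above the table; square nest 1 lies 60 mm along -x from the tray's middle
- square_nest1 (a point): centre of the floor of square nest 1, 43 x 43 mm, sides along the tray's x and y, for a filter cube's flange; axes as the tray's
- square_nest2 (a point): centre of the floor of square nest 2, 43 x 43 mm, sides along the tray's x and y, for a filter cube's flange; axes as the tray's
- round_nest0 (a point): centre of the floor of round nest 0, 51 mm diameter, for an eyepiece's eyecup; axes as the tray's
- round_nest1 (a point): centre of the floor of round nest 1, 51 mm diameter, for an eyepiece's eyecup; axes as the tray's
- tee_nest0 (a point): point on the floor of T nest 0 where a seated analyser slide's origin belongs; the nest is the slide's T outline plus 2.5 mm all round, its head towards the tray's +x side; axes as the tray's
- tee_nest1 (a point): point on the floor of T nest 1 where a seated analyser slide's origin belongs; the nest is the slide's T outline plus 2.5 mm all round, its head towards the tray's -x side; axes as the tray's
- clamp_seat (a point): top of the clamp's fixed base (66 mm x by 190 mm y, 24 mm high), where the held cube's underside rests; z up. Fixed jaw on the +y side, sliding jaw on -y, tops 40 mm over the table; their lips (underside 9.5 mm over the base) overhang the cube's flange by 2.5 mm, so it lifts only once the jaw is open; the cube's x sides are free
- jaw (a joint): sliding jaw, m: 0 closed, grows to 0.035 fully open; it slides along the clamp's -y and stays where it is left (about 2.5 N of friction)
- jaw_grip (a point): point in the upright steel handle block on the sliding jaw, to be pinched from above: block 28 mm (clamp x) x 14 mm (clamp y), from 40 to 78 mm over the table; this point is at its centre, 64 mm over the table, and moves with the jaw
- cube_clamped: the serviced cube held in the clamp at the start; filter cube of bare metal: square base flange 38 x 38 mm, 8 mm high, carrying a 30 x 30 mm block up to 42 mm total height (grip the block); origin at the centre of its underside, z up, x and y along its sides; turning it by quarter turns makes no difference
- cube_loose: loose on the table, may be absent; filter cube of bare metal: square base flange 38 x 38 mm, 8 mm high, carrying a 30 x 30 mm block up to 42 mm total height (grip the block); origin at the centre of its underside, z up, x and y along its sides; turning it by quarter turns makes no difference
- eyepiece_a: loose on the table, may be absent; eyepiece standing on its wide rubber eyecup: eyecup 46 mm diameter, 9 mm high, above it a steel barrel 30 mm diameter up to 44 mm total height (grip the barrel); origin at the centre of its underside, z up; round, yaw does not matter
- eyepiece_b: loose on the table, may be absent; eyepiece standing on its wide rubber eyecup: eyecup 46 mm diameter, 9 mm high, above it a steel barrel 30 mm diameter up to 44 mm total height (grip the barrel); origin at the centre of its underside, z up; round, yaw does not matter
- slide_a: loose on the table, may be absent; analyser slide lying flat: T-shaped plate 12 mm high, stem 46 x 18 mm (x -36 to +10), head 16 mm long, 34 mm wide (x +10 to +26); on it a grip block 30 (x) x 12 (y) mm, from 12 to 40 mm height, centred on the origin; origin on the underside, z up, x points to the T's head
- slide_b: loose on the table, may be absent; analyser slide lying flat: T-shaped plate 12 mm high, stem 46 x 18 mm (x -36 to +10), head 16 mm long, 34 mm wide (x +10 to +26); on it a grip block 30 (x) x 12 (y) mm, from 12 to 40 mm height, centred on the origin; origin on the underside, z up, x points to the T's head
- cube_stored0: cube already sitting in square nest 0 at the start (exactly one of the three stored cubes exists, the others are absent); filter cube of bare metal: square base flange 38 x 38 mm, 8 mm high, carrying a 30 x 30 mm block up to 42 mm total height (grip the block); origin at the centre of its underside, z up, x and y along its sides; turning it by quarter turns makes no difference
- cube_stored1: cube already sitting in square nest 1 at the start (exactly one of the three stored cubes exists, the others are absent); filter cube of bare metal: square base flange 38 x 38 mm, 8 mm high, carrying a 30 x 30 mm block up to 42 mm total height (grip the block); origin at the centre of its underside, z up, x and y along its sides; turning it by quarter turns makes no difference
- cube_stored2: cube already sitting in square nest 2 at the start (exactly one of the three stored cubes exists, the others are absent); filter cube of bare metal: square base flange 38 x 38 mm, 8 mm high, carrying a 30 x 30 mm block up to 42 mm total height (grip the block); origin at the centre of its underside, z up, x and y along its sides; turning it by quarter turns makes no difference
- petri_dish: bystander, leave alone: low glass petri dish, 52 mm diameter, 14 mm high, among the loose parts; origin under its centre
- oil_bottle: bystander, leave alone: small amber bottle, 32 mm diameter, 65 mm high; origin under its centre
- cleaner_bottle: bystander, leave alone: white bottle, 56 mm diameter, 130 mm high; origin under its centre
- slide_box: bystander, leave alone: blue box, 100 x 80 mm, 32 mm high; origin under its centre
- beaker: bystander, leave alone: glass beaker, 70 mm diameter, 85 mm high; origin under its centre
Things that resemble listed ones, but are neither listed nor needed, are in the scene too. Leave any pink or purple look-alike of the eyepiece_b alone. What is shaped like the eyepiece_a but purple is not meant.

How it is judged:
By the outcome, as a careful person would: the job done as asked, in the order asked, and still so for the second after the job is handed in, with the robot touching nothing.
Of cube_stored0, cube_stored1, cube_stored2 only 1 to 1 are there at a start; the rules pass over those that are not, and their reading is None.
Of cube_loose, eyepiece_a, eyepiece_b, slide_a, slide_b only 3 to 5 are there at a start; the rules pass over those that are not, and their reading is None.
At some moment in a run one of cube_loose, eyepiece_a, eyepiece_b, slide_a, slide_b may be knocked a few centimetres aside while the robot is not near it.
It also fails if it takes over 208 s, if anything falls off the work surface, if the arm or the gripper's body presses on something with over 40 N, if the wrist force passes 120 N, or if a joint passes its speed limit or range.

## Working session

There is one attempt and no reset: what is moved stays moved. The work goes in short steps, each a Python script; the robot and the scene stay as the last script left them, time stands still between calls to the robot, and variables do not carry over. Pictures are saved under pics/ and viewed, at most 14 in all, crops included, and the job is handed in when it is done.

```bash
mkdir -p pics; python3 - <<'E'
from workcell import env
import cv2
for n in ("top","scene"):
    f=env.grab_frame(n); cv2.imwrite(f"pics/{n}0.png",f["image"])
    print(n,{k:v for k,v in f.items() if k!="image"})
    for t in ["cube_loose","eyepiece_a","slide_a","jaw_grip","petri_dish","square_nest0","clamp_seat"]:
        try: print(t,[(round(d["score"],2),[round(float(x),3) for x in d["xyz"]]) for d in env.search_frame(f,t)])
        except Exception as e: print(t,repr(e))
print(env.read_state())
E
```

```text
top {'fx': 565.8242648138221, 'fy': 565.8242648138221, 'cx': 319.3267550705343, 'cy': 239.94463709438776, 'position': array([0.38589288, 0.01888469, 1.38776028]), 'orientation': array([  7.41425371,  -0.20726332, -88.41015981]), 'shot': 1}
cube_loose [(0.69, [0.405, 0.308, 0.042]), (0.69, [0.586, 0.233, 0.021])]
eyepiece_a [(0.78, [0.497, 0.32, 0.029]), (0.75, [0.584, 0.237, 0.023]), (0.72, [0.648, 0.405, 0.023]), (0.62, [0.398, 0.197, 0.023]), (0.55, [0.41, 0.396, 0.024])]
slide_a [(0.79, [0.589, 0.317, 0.009]), (0.61, [0.58, 0.006, 0.011]), (0.41, [0.585, 0.237, 0.021])]
jaw_grip [(0.86, [0.483, -0.293, 0.042])]
petri_dish [(0.91, [0.49, 0.221, 0.013])]
square_nest0 [(0.97, [0.576, 0.005, 0.012]), (0.29, [0.611, -0.436, 0.042])]
clamp_seat [(0.63, [0.481, -0.286, 0.03])]
scene {'fx': 450.54687191706796, 'fy': 450.54687191706796, 'cx': 309.025555374851, 'cy': 239.6651318940501, 'position': array([1.02584535, 0.70277925, 0.60262333]), 'orientation': array([5.63533272e+01, 8.03174852e-02, 1.46051859e+02]), 'shot': 2}
cube_loose [(0.92, [0.415, 0.322, 0.028]), (0.69, [0.498, -0.268, 0.
[... 525 characters left out ...]
.297, 0.04])]
{'clock': 0.8, 'joint_positions': array([ 8.84393961e+01,  2.20378799e+01,  4.53696972e-01,  1.30608909e-05,
       -6.84098646e+01, -1.48167671e+01]), 'qvel': array([ 0.02095038,  0.09313498, -0.05330895,  0.06065564, -0.09734696,
       -0.02645949]), 'joint_torque': array([-7.00194832e-04, -3.90411794e+01,  1.87607485e+01,  4.22392532e+00,
        1.54788082e-02, -3.14279930e-05]), 'position': array([0.17619619, 0.59963976, 0.22259751]), 'tool_rot': array([-1.79994242e+02,  1.51049020e-03, -1.63773661e+01]), 'force': array([-0.17765425, -0.06349625,  0.39217785]), 'wrist_torque': array([0.00645693, 0.03112515, 0.02394391]), 'finger_force': 0.0, 'opening': 0.9992991252803176}
```

View pics/top0.png

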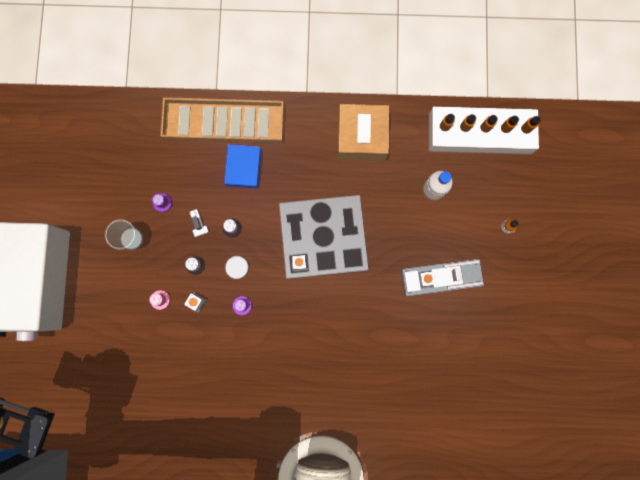

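View pics/scene0.png

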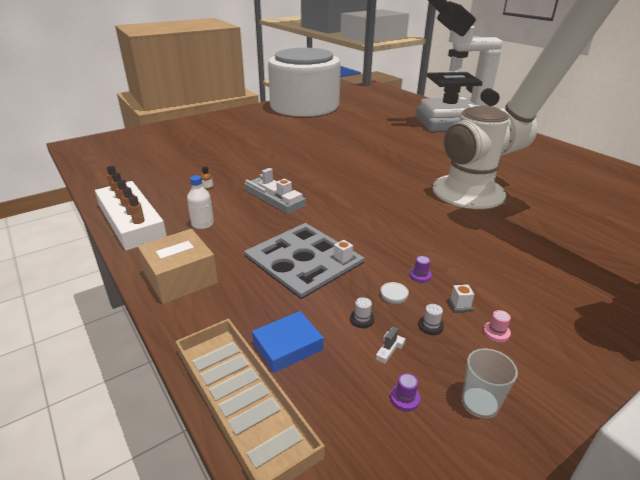

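The top view shows the following.
- **Eyepieces:** the steel and black ones are at (193,264) and (231,227). The look-alikes are purple at (161,202) and (241,305), and pink at (159,300). I leave those alone.
- **Other loose parts:** one cube at (194,302) and one slide at (198,223). The petri dish is at (237,267).
- **Tray:** centred near (323,237), with the stored cube at (299,262). The free square nests are (326,261) and (353,258).
- **Clamp:** the held cube is at (428,279) and the handle at about (453,275).

Next I take close wrist views.

```bash
cat > h.py <<'E'
from workcell import env
import numpy as np, cv2
from scipy.spatial.transform import Rotation as Ro
def cam(f): return Ro.from_euler('xyz',f["orientation"],degrees=True).as_matrix(), np.array(f["position"])
def px2w(f,uv,z):
    R,p=cam(f); uv=np.atleast_2d(uv).astype(float)
    d=np.c_[(uv[:,0]-f["cx"])/f["fx"],-(uv[:,1]-f["cy"])/f["fy"],-np.ones(len(uv))]@R.T
    return p+d*((z-p[2])/d[:,2])[:,None]
def w2px(f,P):
    R,p=cam(f); c=(np.atleast_2d(P)-p)@R
    return np.c_[f["cx"]-f["fx"]*c[:,0]/c[:,2], f["cy"]+f["fy"]*c[:,1]/c[:,2]]
def meta(f): return {k:(np.round(v,3).tolist() if not isinstance(v,int) else v) for k,v in f.items() if k!="image"}
def shot(n,cam="wrist"):
    f=env.grab_frame(cam); cv2.imwrite(f"pics/{n}.png",f["image"]); np.savez(f"pics/{n}.npz",**f); return f
def load(n):
    d=np.load(f"pics/{n}.npz"); return {k:(d[k] if d[k].ndim else d[k].item()) for k in d}
E
python3 - <<'E'
from h import *
for n,x,y in (("wl",.51,.30),("wt",.56,.005),("wc",.48,-.28)):
    for yaw in (0,):
        env.goto([x,y,.36],[180,0,yaw]); env.dwell(.3)
        f=shot(n); print(n,meta(f), env.read_state()["joint_positions"].round(0))
        if n=="wl":
            for t in ["cube_loose","eyepiece_a","slide_a"]:
                print(t,[(round(d["score"],2),np.round(d["xyz"],3).tolist()) for d in env.search_frame(f,t)])
print(env.read_state()["clock"])
a=[cv2.imread(f"pics/{n}.png") for n in("wl","wt","wc")]
E
```

```text
wl {'fx': 384.975, 'fy': 384.975, 'cx': 319.476, 'cy': 239.629, 'position': [0.577, 0.301, 0.521], 'orientation': [-14.219, -0.106, -89.92], 'shot': 3} [ 46.  15.  10.   0. -85.  44.]
cube_loose [(0.98, [0.41, 0.315, 0.041])]
eyepiece_a [(0.94, [0.648, 0.406, 0.032]), (0.78, [0.504, 0.324, 0.035]), (0.62, [0.414, 0.398, 0.024]), (0.59, [0.586, 0.24, 0.027])]
slide_a [(0.91, [0.59, 0.318, 0.015])]
wt {'fx': 384.975, 'fy': 384.975, 'cx': 319.476, 'cy': 239.629, 'position': [0.627, 0.007, 0.522], 'orientation': [-14.212, -0.092, -89.888], 'shot': 4} [ 17.  12.   6.  -0. -84.  73.]
wc {'fx': 384.975, 'fy': 384.975, 'cx': 319.476, 'cy': 239.629, 'position': [0.548, -0.278, 0.522], 'orientation': [-14.204, -0.089, -89.884], 'shot': 5} [-13.  12.   5.  -0. -84. 104.]
6.0
```

View pics/wl.png

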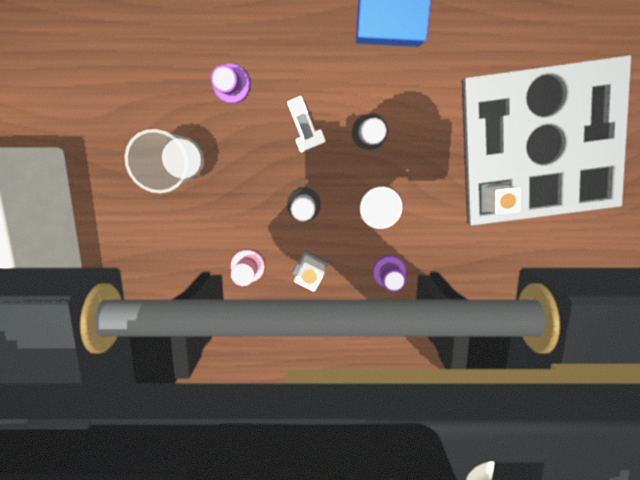

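View pics/wt.png

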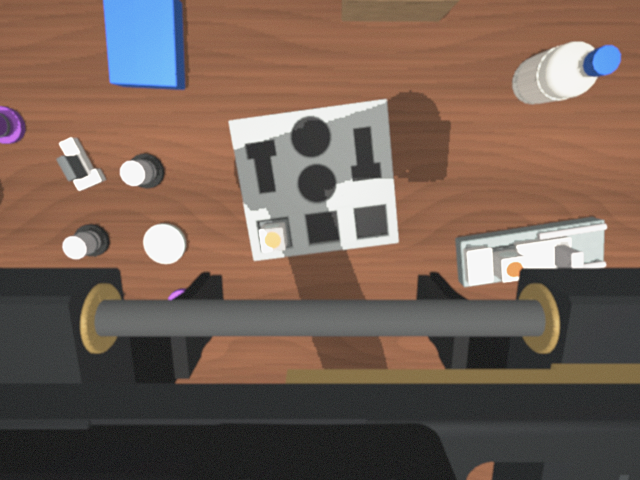

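View pics/wc.png

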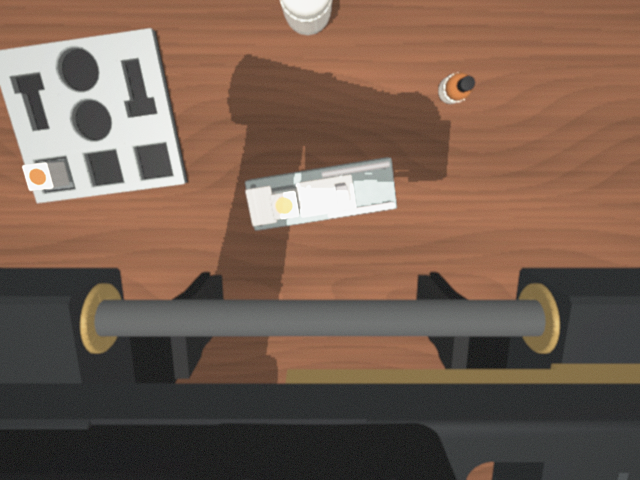

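The loose area view (wl) shows the steel/black eyepieces at (303,205) and (371,131), the slide at (305,125) and the cube at (309,272). The purple and pink look-alikes are clearly different. In wt the left T nest has its head up (+x), which makes it tee_nest0. In wc the clamped cube is at (284,205) and the handle is near (345,190). Next I measure.

```bash
cat >> h.py <<'E'
def blobs(m,amin=15):
    n,l,s,c=cv2.connectedComponentsWithStats(m.astype(np.uint8)); return [(s[i,4],c[i],l==i) for i in range(1,n) if s[i,4]>=amin]
def rect(f,mask,z):
    c=max(cv2.findContours(mask.astype(np.uint8),0,1)[0],key=cv2.contourArea)[:,0]
    r=cv2.minAreaRect((px2w(f,c,z)[:,:2]*1000).astype(np.float32)); return np.round(r[0],1),np.round(r[1],1),round(r[2],2)
def orange(f):
    h=cv2.cvtColor(f["image"],cv2.COLOR_BGR2HSV); return (h[...,0]>8)&(h[...,0]<24)&(h[...,1]>110)&(h[...,2]>200)
E
cp /dev/null x; rm x
python3 - <<'E'
from h import *
shot2=shot("top1","top")
for n in ("top1","wl","wt","wc"):
    f=load(n); h=cv2.cvtColor(f["image"],cv2.COLOR_BGR2HSV)
    g=(h[...,1]<60)
    if n!="top1": g[262:]=0
    print(n)
    for a,c,m in blobs(g,1500): 
        m=cv2.morphologyEx(m.astype(np.uint8),cv2.MORPH_OPEN,np.ones((5,5)))
        if m.sum(): print("  grey",a,c.round(0),*rect(f,m,.014),*rect(f,m,.024))
    for a,c,m in blobs(orange(f),10):
        print("  orange",a,c.round(1),*[px2w(f,c,z)[0].round(4) for z in(.042,.046,.066)])
# crops
def crop(n,x,y,w,hh,k): 
    return cv2.resize(load(n)["image"][y:y+hh,x:x+w],None,fx=k,fy=k,interpolation=cv2.INTER_CUBIC)
a=crop("wl",220,80,200,220,2.6); b=crop("wc",235,145,170,95,4)
cv2.imwrite("pics/cropL.png",a); cv2.imwrite("pics/cropC.png",b)
E
```

```text
top1
  grey 59115 [330.  46.] [1056.4   30. ] [ 270.6 1655.9] 1.71 [1051.5   29.9] [ 268.6 1643.9] 1.71
  grey 4178 [483. 130.] [ 856.3 -386.4] [275.1 116. ] 89.97 [ 852.8 -383.5] [273.1 115.1] 89.97
  grey 23174 [435. 283.] [ 420.9 -323.1] [446.8 596.3] 75.97 [ 420.6 -320.6] [443.5 591.9] 75.97
  grey 6187 [323. 236.] [574.6  10.1] [188.  201.9] 7.45 [573.2  10.2] [186.6 200.5] 7.45
  grey 7249 [ 32. 278.] [446.7 713.9] [285.4 171. ] 1.58 [446.3 708.8] [283.3 169.8] 1.58
  grey 7813 [348. 453.] [ 85.3 -33.2] [157.7 404.5] 1.53 [ 87.5 -32.9] [156.6 401.5] 1.53
  grey 1675 [ 36. 466.] [ 20.  668.7] [ 64.6 152.2] 1.53 [ 22.7 663.9] [ 64.2 151.1] 1.53
  orange 821 [187.9 119.7] [0.8507 0.3509 0.042 ] [0.8493 0.35   0.046 ] [0.8424 0.345  0.066 ]
  orange 677 [261.6 121.1] [0.8525 0.1693 0.042 ] [0.8511 0.1688 0.046 ] [0.8441 0.1666 0.066 ]
  orange 1837 [363.2 128.6] [ 0.8406 -0.0815  0.042 ] [ 0.8392 -0.0812  0.046 ] [ 0.8324 -0.0797  0.066 ]
  orange 50 [298.5 261.6] [0.5075 0.0671 0.042 ] [0.5071 0.067  0.046 ] [0.5053 0.0662 0.066 ]
  orange 50 [192.5 301.6] [0.4057 0.3144 0.042 ] [
[... 1181 characters left out ...]
113 0.066 ]
  orange 49 [556.3 325.4] [ 0.3859 -0.3172  0.042 ] [ 0.3879 -0.3145  0.046 ] [ 0.398 -0.301  0.066]
wc
  grey 25043 [ 92. 115.] [574.4   9.7] [187.3 209.2] 7.57 [573.9   4. ] [183.7 205. ] 7.57
  grey 7562 [322. 193.] [ 481.1 -280.2] [ 69.5 196.2] 9.19 [ 482.5 -280.2] [ 68.1 192.3] 9.19
  orange 165 [456.   87.6] [ 0.61   -0.4385  0.042 ] [ 0.6095 -0.4372  0.046 ] [ 0.6069 -0.4305  0.066 ]
  orange 189 [ 37.1 176.4] [0.5063 0.0689 0.042 ] [0.5067 0.0661 0.046 ] [0.5084 0.0516 0.066 ]
  orange 86 [ 83.2 327.5] [0.3024 0.0424 0.042 ] [0.3045 0.0397 0.046 ] [0.3147 0.0263 0.066 ]
  orange 65 [556.1 326.6] [ 0.3045 -0.6024  0.042 ] [ 0.3066 -0.5997  0.046 ] [ 0.3167 -0.5862  0.066 ]
```

View pics/cropL.png

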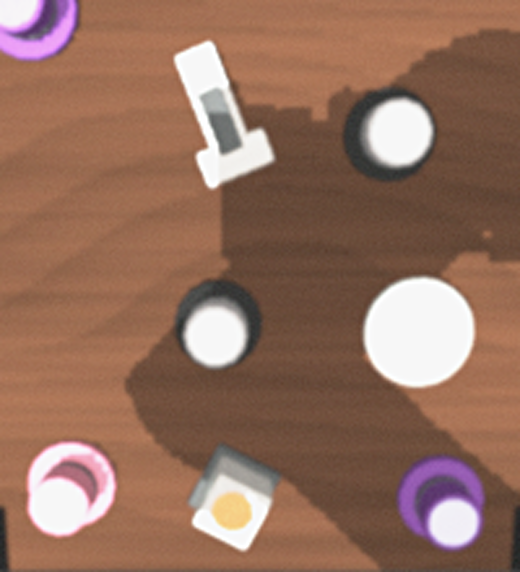

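View pics/cropC.png

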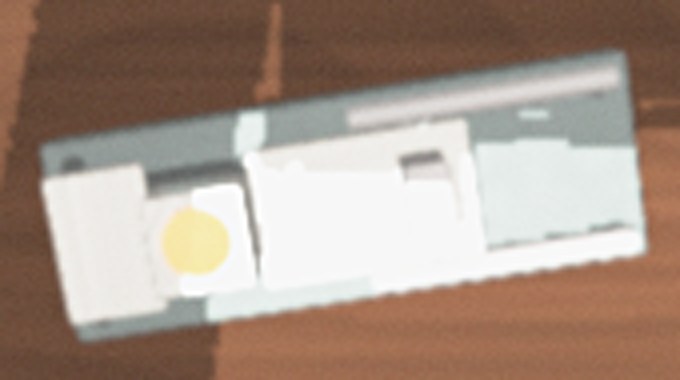

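Crop L confirms the choices: two steel/black eyepieces, the slide with its head to the lower right, and a white cube with an orange dot. In crop C the handle top blends into the jaw near (420,160). I take a closer view from the opposite side, and measure the nests and loose poses.

```bash
cat > m.py <<'E'
from h import *
f=0
T0=np.array([.5746,.0099]); ty=np.radians(7.5)
def tray(p): return T0+np.array([[np.cos(ty),-np.sin(ty)],[np.sin(ty),np.cos(ty)]])@np.array(p)
E
python3 - <<'E'
from m import *
env.goto([.52,-.30,.26],[180,0,180]); env.dwell(.3); f=shot("wc2"); print(meta(f))
print("clamped orange",[(a,c.round(1),px2w(f,c,.066)[0].round(4)) for a,c,m in blobs(orange(f),10)])
# rectify tray
out=[]
for n in("wl","wc","wt"):
    f=load(n)
    g=np.mgrid[-100:101,-105:106]; X=g[0][::-1]/1000.; Y=g[1][:,::-1]/1000.
    W=np.stack([X.ravel(),Y.ravel()],1)@np.array([[np.cos(ty),np.sin(ty)],[-np.sin(ty),np.cos(ty)]])+T0
    uv=w2px(f,np.c_[W,np.full(len(W),.014)]).astype(np.float32).reshape(201,211,2)
    im=cv2.remap(f["image"],uv[...,0],uv[...,1],cv2.INTER_LINEAR); out.append(im)
    v=im.max(2); 
    m=(v<95); m[:8]=0;m[-8:]=0;m[:,:8]=0;m[:,-8:]=0
    print(n)
    for a,c,mm in blobs(m,300):
        x,y,w,h=cv2.boundingRect(mm.astype(np.uint8)); print("  x[%d..%d] y[%d..%d]"%(100-(y+h),100-y,105-(x+w),105-x),a)
    h=cv2.cvtColor(im,cv2.COLOR_BGR2HSV)
cv2.imwrite("pics/rect.png",cv2.resize(np.vstack([np.hstack(out[:2]),np.hstack([out[2],out[2]])]),None,fx=1.45,fy=1.45))
cv2.imwrite("pics/wc2c.png",cv2.resize(load("wc2")["image"][:280],(800,350)))
E
```

```text
{'fx': 384.975, 'fy': 384.975, 'cx': 319.476, 'cy': 239.629, 'position': [0.454, -0.299, 0.422], 'orientation': [-14.172, 0.093, 90.034], 'shot': 7}
clamped orange [(np.int32(107), array([179.2, 288.1]), array([ 0.5934, -0.4377,  0.066 ])), (np.int32(87), array([ 89.7, 299.4]), array([ 0.6055, -0.5277,  0.066 ])), (np.int32(58), array([553.1, 309. ]), array([ 0.6151, -0.0666,  0.066 ])), (np.int32(40), array([ 83.5, 335.3]), array([ 0.6447, -0.5397,  0.066 ])), (np.int32(71), array([550.9, 342.5]), array([ 0.6521, -0.0633,  0.066 ]))]
wl
  x[36..84] y[-20..25] 1675
  x[-2..62] y[50..84] 1349
  x[-2..62] y[-80..-48] 1278
  x[-24..24] y[-20..24] 1668
  x[-80..-40] y[-17..20] 1428
  x[-80..-40] y[-82..-45] 1425
wc
  x[35..82] y[-26..21] 1735
  x[-3..61] y[47..82] 1433
  x[-3..61] y[-85..-50] 1434
  x[-25..23] y[-26..21] 1710
  x[-81..-40] y[-22..17] 1507
  x[-81..-40] y[-87..-48] 1516
wt
  x[35..83] y[-25..24] 1854
  x[-3..62] y[47..84] 1639
  x[-2..62] y[-85..-48] 1619
  x[-24..25] y[-25..24] 1865
  x[-80..-39] y[-21..20] 1638
  x[-80..-40] y[-86..-46] 1537
```

View pics/wc2c.png

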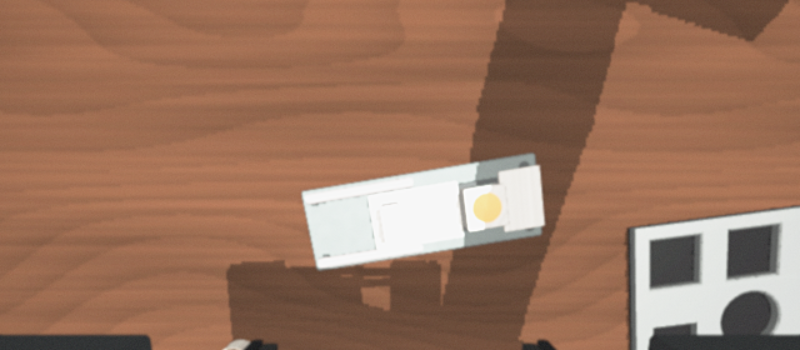

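View pics/rect.png

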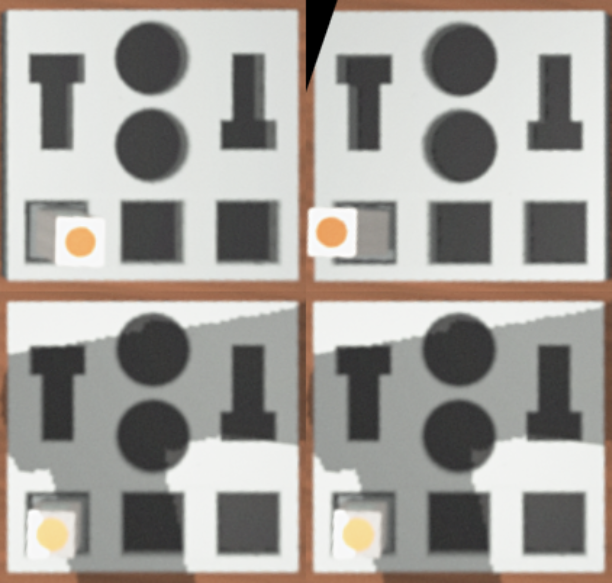

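Nests in the tray frame:
- squares at (-60,0) and (-60,-66)
- rounds at (60,0) and (0,0)
- T origins at (35,66) and (25,-66)

The handle top is faint, so I stretch the contrast.

```bash
python3 - <<'E'
from m import *
C0=np.array([.4748,-.2361])
f=load("wc"); g=f["image"].astype(float)
# rectify clamp neighbourhood at z=.04 (jaw top) and .078, in clamp frame (yaw 9.2 about cube), 0.4mm/px
cy=np.radians(9.2)
def rec(f,z,ctr=C0,yaw=cy,x=(-45,45),y=(-160,40),s=2):
    Y,X=np.meshgrid(np.arange(y[1],y[0],-1/s)/1e3,np.arange(x[1],x[0],-1/s)/1e3)
    W=np.stack([X.ravel(),Y.ravel()],1)@np.array([[np.cos(yaw),np.sin(yaw)],[-np.sin(yaw),np.cos(yaw)]])+ctr
    uv=w2px(f,np.c_[W,np.full(len(W),z)]).astype(np.float32).reshape(*X.shape,2)
    return cv2.remap(f["image"],uv[...,0],uv[...,1],cv2.INTER_CUBIC)
rows=[]
for n in("wc","wc2"):
    r=rec(load(n),.078).astype(float)
    r=np.clip((r-150)*255/105,0,255); r=255*(r/255)**2.5
    rows.append(r)
im=np.vstack(rows); im=cv2.resize(im,None,fx=1.6,fy=1.6)
# grid lines every 10mm
for i in range(0,200,10): cv2.line(im,(int(i*3.2),0),(int(i*3.2),8 if i!=40 else 30),(0,0,255),1)
cv2.imwrite("pics/hand.png",im)
for n,r in(("wc",(262,310,190,225)),("wc2",(370,410,150,180))):
    f=load(n); i=f["image"][r[2]:r[3],r[0]:r[1]].astype(int)
    m=(i[...,2]-i[...,0]>45); ys,xs=np.nonzero(m); c=np.array([xs.mean()+r[0],ys.mean()+r[1+1]]); print(n,m.sum(),c,px2w(f,c,.066)[0].round(4))
E
```

```text
wc 227 [284.9030837 206.3215859] [ 0.4735 -0.2378  0.066 ]
wc2 409 [389.63080685 165.70660147] [ 0.4747 -0.2359  0.066 ][ WARN:0@0.049] global loadsave.cpp:1063 imwrite_ Unsupported depth image for selected encoder is fallbacked to CV_8U.
```

View pics/hand.png

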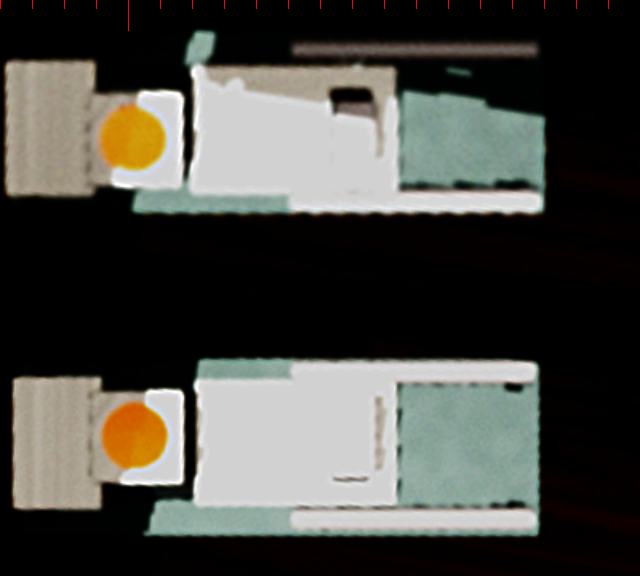

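Handle: centre 70 mm along clamp -y from the cube, yaw 9.2°, consistent in both views (about 14 × 28 mm outline). Next I open the jaw, lift the cube and seat it in the free square nest at (-60,-66).

```bash
cat >> m.py <<'E'
C0=np.array([.4746,-.2364]); cl=9.2
def R2(d): d=np.radians(d); return np.array([[np.cos(d),-np.sin(d)],[np.sin(d),np.cos(d)]])
def clamp(p): return C0+R2(cl)@np.array(p)
def ori(xy,z,yaw,mod=180):
    "tool-down orientation; yaw mod `mod`, least joint motion"
    q0=env.read_state()["joint_positions"]; best=None
    for k in range(-4,5):
        y=(yaw+k*mod)
        if abs(y)>200: continue
        q=env.inverse_kinematics([*xy,z],[180,0,y])
        if q is not None and abs(q[5])<170:
            c=np.abs(np.array(q)-q0).max()
            if best is None or c<best[0]-1: best=(c,y)
    return best[1]
def pos(): return np.array(env.read_state()["position"])
def clk(): return round(env.read_state()["clock"],1)
def over(xy,z,yaw,mod=180):
    y=ori(xy,z,yaw,mod); env.goto([*xy,z],[180,0,y]); return y
def grasp(xy,z,yaw,zup=.17,op=.75,force=25,mod=180):
    env.gripper_to(op); y=over(xy,zup,yaw,mod)
    hit=env.move_straight([*xy,z],rate=.12,force_limit=15)
    env.gripper_to(0,force); s=env.read_state()
    print("grasp hit",hit,"yaw",y,"gap mm",round(s["opening"]*87,1),"pos",s["position"].round(4),"ff",round(s["finger_force"],1)); return y
def lift(z=.17): p=pos(); env.move_straight([p[0],p[1],z],rate=.2); print("lifted gap",round(env.read_state()["opening"]*87,1))
def put(xy,yaw,zexp,zup=.17,op=.55,mod=180):
    "zexp: TCP height when seated"
    y=over(xy,zup,yaw,mod); xy=np.array(xy)
    env.move_straight([*xy,zexp+.014],rate=.2)
    offs=[(0,0)]+[(r*np.cos(a),r*np.sin(a)) for r in(.0015,.003) for a in np.arange(8)*np.pi/4]
    for o in offs:
        hit=env.move_straight([*(xy+o),zexp-.003],rate=.03,force_limit=8)
        z=pos()[2]; print("  try",np.round(o,4),"hit",hit,"dz mm",round((z-zexp)*1e3,1))
        if z<zexp+.004: break
        env.move_straight([*(xy+o),zexp+.012],rate=.1)
    else: raise SystemExit("not seated")
    env.gripper_to(op); env.dwell(.2); p=pos(); env.move_straight([p[0],p[1],zup],rate=.2); print("clock",clk())
E
python3 - <<'E'
from m import *
h=clamp([0,-.070]); print(h)
y=grasp(h,.046,cl+90)
p0=pos(); d=R2(cl)@[0,-1]
hit=env.move_straight([*(p0[:2]+d*.040),p0[2]],rate=.03,force_limit=15)
p1=pos(); print("open",hit,"travel",((p1-p0)[:2]@d).round(4)); 
env.gripper_to(.75); env.move_straight([p1[0],p1[1],.17],rate=.2)
grasp(C0,.038,cl+90); lift(); print(clk(), pos())
f=shot("held"); shot("scene1","scene")
E
```

```text
[ 0.48579168 -0.30549954]
grasp hit False yaw 99.2 gap mm 27.9 pos [ 0.4852 -0.3055  0.046 ] ff 25.0
open True travel 0.035
grasp hit False yaw 99.2 gap mm 29.8 pos [ 0.4746 -0.2364  0.0381] ff 25.0
lifted gap 29.9
19.1 [ 0.4734979  -0.23598684  0.16862706]
```

Jaw travelled the full 35 mm and stopped. The gap is 29.8 mm, so the cube is held. Next: place it, then shut the jaw.

```bash
python3 - <<'E'
from m import *
put(tray([-.060,-.066]),97.5,.018)
h=clamp([0,-.105]); grasp(h,.046,cl+90)
p0=pos(); d=R2(cl)@[0,1]
hit=env.move_straight([*(p0[:2]+d*.040),p0[2]],rate=.03,force_limit=15)
p1=pos(); print("shut",hit,"travel",((p1-p0)[:2]@d).round(4))
env.gripper_to(.75); env.move_straight([p1[0],p1[1],.2],rate=.2)
# fresh look at tray and loose parts
env.goto([.48,-.02,.36],[180,0,0]); env.dwell(.3); shot("t2")
env.goto([.47,.30,.33],[180,0,0]); env.dwell(.3); f=shot("l2"); print(clk())
for t in ["cube_loose","eyepiece_a","slide_a"]:
    print(t,[(round(d["score"],2),np.round(d["xyz"],3).tolist()) for d in env.search_frame(f,t)])
a=load("t2")["image"][:270];b=f["image"][:270]
cv2.imwrite("pics/both.png",np.vstack([a,b]))
E
```

```text
try [0 0] hit True dz mm 12.7
  try [0.0015 0.    ] hit True dz mm 12.7
  try [0.0011 0.0011] hit True dz mm 12.7
  try [0.     0.0015] hit True dz mm 12.6
  try [-0.0011  0.0011] hit True dz mm 12.6
  try [-0.0015  0.    ] hit True dz mm 12.6
  try [-0.0011 -0.0011] hit True dz mm 12.6
  try [-0.     -0.0015] hit True dz mm 12.6
  try [ 0.0011 -0.0011] hit True dz mm 12.6
  try [0.003 0.   ] hit True dz mm 12.6
  try [0.0021 0.0021] hit True dz mm 12.5
  try [0.    0.003] hit True dz mm 11.8
  try [-0.0021  0.0021] hit True dz mm 11.8
  try [-0.003  0.   ] hit True dz mm 11.9
  try [-0.0021 -0.0021] hit True dz mm 11.9
  try [-0.    -0.003] hit True dz mm 11.9
  try [ 0.0021 -0.0021] hit True dz mm 11.8not seated
```

```bash
python3 - <<'E'
from m import *
s=env.read_state(); print(s["position"],s["tool_rot"],s["force"],s["opening"]*87,clk())
p=pos(); env.move_straight([p[0],p[1],.12],rate=.1); env.dwell(.2); print(env.read_state()["force"])
f=shot("sc2","scene"); g=shot("wh"); t=shot("top2","top")
a=cv2.resize(f["image"][170:330,200:400],(500,400)); b=cv2.resize(g["image"][120:420,160:480],(427,400)); 
c=cv2.resize(t["image"][180:310,260:500],(369,200))
im=np.zeros((600,800,3),np.uint8); im[:400,:400]=a[:,50:450]; im[:400,400:]=b[:,13:413]; im[400:,:369]=c; cv2.imwrite("pics/wh_both.png",im)
E
```

```text
[ 0.52192516 -0.06636788  0.02967884] [-179.03511907   -0.70338925  -81.54018958] [-4.88611856  1.32288708 10.93480391] 29.533833709018374 30.3
[-0.78099411  0.26194818 -1.11074724]
```

View pics/wh_both.png

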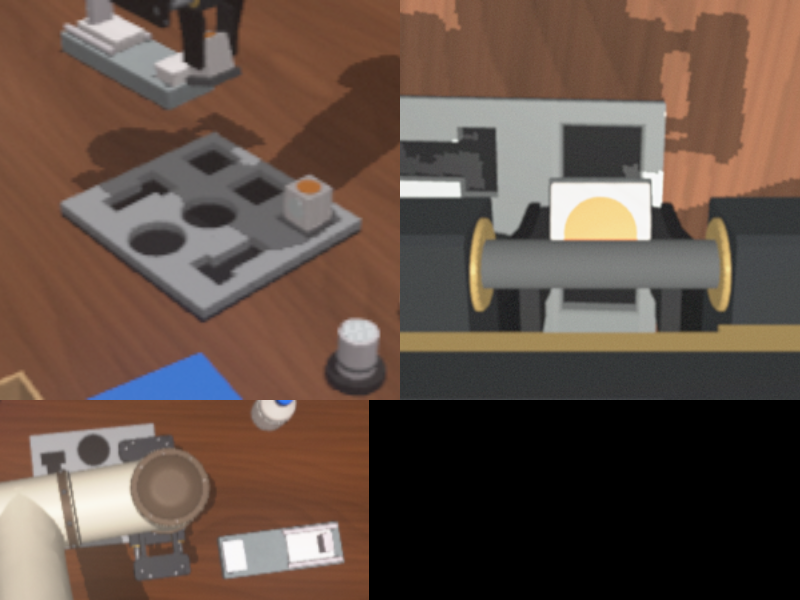

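The cube is tilted in the grip. Its +y flange edge caught under the fixed jaw's lip as I lifted straight up. I'll set it flat on a free patch of table, let it level itself, and regrasp.

```bash
python3 - <<'E'
from m import *
s=np.array([.42,-.09])
env.move_straight([*pos()[:2],.17]); y=over(s,.12,97.5)
env.move_straight([*s,.035],rate=.15)
hit=env.move_straight([*s,.012],rate=.02,force_limit=6); print("contact",hit,pos())
env.gripper_to(0,3); env.dwell(.3)
p=pos(); hit=env.move_straight([*s,.014],rate=.02,force_limit=12); print(hit,pos(),env.read_state()["force"])
env.gripper_to(.75); env.dwell(.3); p=pos(); env.move_straight([p[0],p[1],.17],rate=.15)
env.goto([s[0]-.06,s[1],.26],[180,0,0]); env.dwell(.3); f=shot("re"); print(clk())
print(np.round([d["xyz"] for d in env.search_frame(f,"cube_loose")],3))
for a,c,m in blobs(orange(f),30): print(a,c.round(1),px2w(f,c,.042)[0].round(4))
cv2.imwrite("pics/re_c.png",cv2.resize(f["image"][60:300,160:480],(640,480)))
E
```

```text
contact True [ 0.42017395 -0.08994969  0.02587742]
False [ 0.41927822 -0.09020668  0.01357896] [ 1.02042981  0.03071133 -0.67198804]
39.3
[[ 0.49  -0.326  0.04 ]]
422 [144.5  50.5] [0.5075 0.0683 0.042 ]
51 [136.6 325.7] [0.2356 0.1071 0.042 ]
```

View pics/re_c.png

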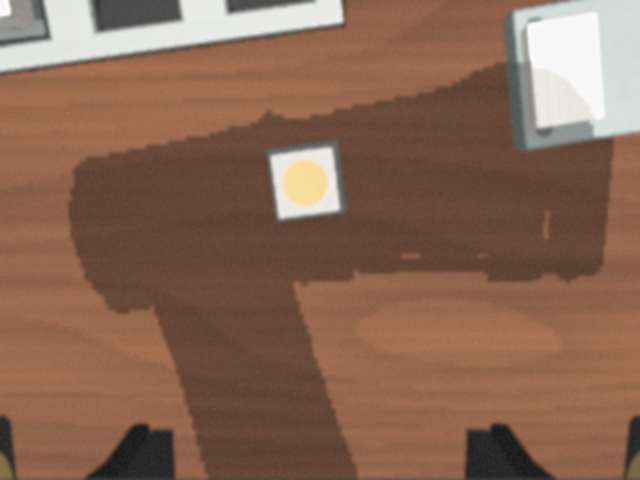

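The cube stands flat at crop (305,183), which is pixel (312,151). I regrasp it and place it.

```bash
cat >> m.py <<'E'
def cubepose(f,guess,z=.042):
    "centre and yaw from the bright top face near pixel guess"
    u,v=np.array(guess).astype(int); i=f["image"].astype(int); m=np.zeros(i.shape[:2],bool)
    w=i[v-32:v+33,u-32:u+33]; mm=(w[...,2]>190); m[v-32:v+33,u-32:u+33]=mm
    bl=[b for b in blobs(m,60)]; b=min(bl,key=lambda b:np.hypot(*(b[1]-guess))); r=rect(f,b[2],z); print("top",r); return r
E
python3 - <<'E'
from m import *
f=load("re"); r=cubepose(f,(312.5,151.5)); xy=np.array(r[0])/1e3
w=f["image"][120:185,280:345].astype(int); m=w[...,2]-w[...,0]>45; m&=w[...,2]>190; ys,xs=np.nonzero(m)
print(px2w(f,[xs.mean()+280,ys.mean()+120],.042)[0].round(4))
yaw=(r[2]+45)%90-45
g=grasp(xy,.015,90+yaw,mod=180); lift(.1); print(pos())
put(tray([-.060,-.066]),97.5,.019,zup=.14)
E
```

```text
top (array([419. , -82.8]), array([29.6, 29.4]), 7.2)
[ 0.419  -0.0827  0.042 ]
grasp hit False yaw -82.8 gap mm 29.7 pos [ 0.4188 -0.0828  0.015 ] ff 25.0
lifted gap 29.8
[ 0.41793998 -0.08278432  0.09928186]
  try [0 0] hit True dz mm -0.3
clock 46.9
```

Seated. Now shut the jaw and take fresh views.

```bash
python3 - <<'E'
from m import *
h=clamp([0,-.105]); grasp(h,.046,cl+90)
p0=pos(); d=R2(cl)@[0,1]
hit=env.move_straight([*(p0[:2]+d*.042),p0[2]],rate=.03,force_limit=15)
p1=pos(); print("shut",hit,"travel",((p1-p0)[:2]@d).round(4),p1)
env.gripper_to(.75); env.move_straight([p1[0],p1[1],.2],rate=.2)
env.goto([.48,-.02,.36],[180,0,0]); env.dwell(.3); shot("t2")
env.goto([.47,.30,.33],[180,0,0]); env.dwell(.3); f=shot("l2"); print(clk())
for t in ["cube_loose","eyepiece_a","slide_a"]:
    print(t,[(round(d["score"],2),np.round(d["xyz"],3).tolist()) for d in env.search_frame(f,t)])
cv2.imwrite("pics/both2.png",np.vstack([load("t2")["image"][:280],f["image"][:300]]))
E
```

```text
grasp hit False yaw -80.8 gap mm 27.6 pos [ 0.4908 -0.3401  0.046 ] ff 25.0
shut True travel 0.0349 [ 0.48517544 -0.3055816   0.04602742]
56.6
cube_loose [(0.6, [0.407, 0.316, 0.042]), (0.19, [0.506, 0.079, 0.046])]
eyepiece_a [(0.9, [0.647, 0.407, 0.032]), (0.89, [0.586, 0.24, 0.031]), (0.72, [0.416, 0.398, 0.03]), (0.65, [0.406, 0.207, 0.03]), (0.62, [0.52, 0.346, 0.036])]
slide_a [(0.6, [0.593, 0.318, 0.01]), (0.6, [0.492, 0.22, 0.016])]
```

View pics/both2.png

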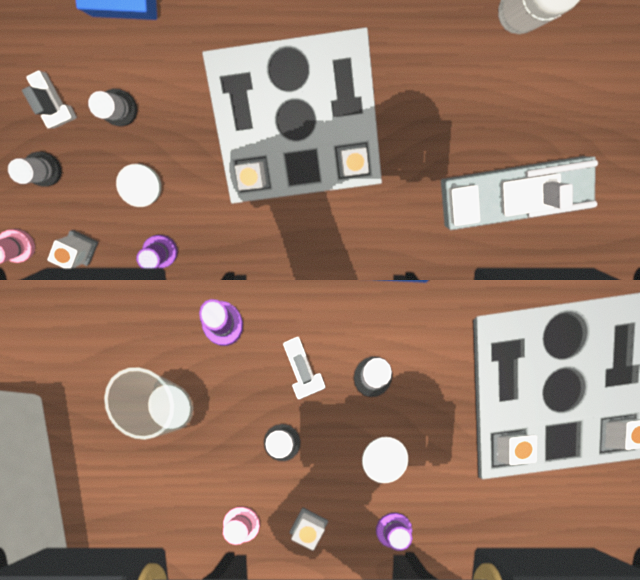

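The cube sits flush in the right-hand nest at (355,160), and the jaw is shut. One eyepiece has been knocked to about (280,161) in l2, so I measure again and pick in sequence.

```bash
cat >> m.py <<'E'
def toppose(f,guess,z,hw=30):
    "centroid of bright, roughly round top near guess -> world"
    u,v=np.array(guess).astype(int); m=np.zeros(f["image"].shape[:2],bool)
    m[v-hw:v+hw,u-hw:u+hw]=f["image"].min(2)[v-hw:v+hw,u-hw:u+hw]>185
    b=min(blobs(m,60),key=lambda b:np.hypot(*(b[1]-guess))); r=rect(f,b[2],z); print("eye",r); return np.array(r[0])/1e3
def slidepose(f,guess,hw=34):
    u,v=np.array(guess).astype(int); h=cv2.cvtColor(f["image"],cv2.COLOR_BGR2HSV); m=np.zeros(h.shape[:2],bool)
    m[v-hw:v+hw,u-hw:u+hw]=(h[...,1]<70)[v-hw:v+hw,u-hw:u+hw]&(h[...,2]>60)[v-hw:v+hw,u-hw:u+hw]
    b=min(blobs(m,60),key=lambda b:np.hypot(*(b[1]-guess))); print("slide",rect(f,b[2],.012))
    c=max(cv2.findContours(b[2].astype(np.uint8),0,1)[0],key=cv2.contourArea)[:,0]
    rr=cv2.minAreaRect((px2w(f,c,.012)[:,:2]*1e3).astype(np.float32)); ctr=np.array(rr[0])/1e3
    a=np.radians(rr[2]+(0 if rr[1][0]>rr[1][1] else 90)); d=np.array([np.cos(a),np.sin(a)])
    P=px2w(f,np.argwhere(b[2])[:,::-1],.012)[:,:2]
    if ((P.mean(0)-ctr)@d)<0: d=-d   # centroid lies towards the head
    return ctr+.005*d, np.degrees(np.arctan2(d[1],d[0]))
E
python3 - <<'E'
from m import *
f=load("l2")
print(toppose(f,(280,161),.044),toppose(f,(376,93),.044)); cubepose(f,(307,254)); print(slidepose(f,(304,90)))
e=load("wl"); print(slidepose(e,(305,125)))
E
```

```text
eye (array([513.6, 345.8]), array([29.9, 29.2]), 89.95)
eye (array([590.4, 236.9]), array([30. , 29.6]), 1.54)
[0.5136 0.3458] [0.5904 0.2369]
top (array([406.2, 314.2]), array([30.3, 30.4]), 62.13)
slide (array([600.2, 321.2]), array([65.3, 37.3]), 23.02)
(array([0.59561958, 0.31929047]), np.float64(-156.983850479126))
slide (array([600.6, 321.2]), array([65.1, 37.1]), 22.11)
(array([0.59596643, 0.319356  ]), np.float64(-157.89396667480472))
```

All sizes match the parts (30 mm tops). The slide yaw is about -157.5° in two views. Eyepieces and cube go first, then the slide.

```bash
python3 - <<'E'
from m import *
def ok(lo,hi):
    g=env.read_state()["opening"]*87
    if not lo<g<hi: print("BAD GAP",g,clk()); raise SystemExit
grasp([.5136,.3458],.016,90); ok(27,32); lift(.13); put(tray([.060,0]),7.5,.020,zup=.13)
grasp([.5904,.2369],.016,90); ok(27,32); lift(.13); put(tray([0,0]),7.5,.020,zup=.13)
grasp([.4062,.3142],.015,62.1,mod=90); ok(27,32); lift(.13); put(tray([-.06,0]),97.5,.019,zup=.13)
g=grasp([.5958,.3193],.0155,-157.5,op=.5); ok(10,14); lift(.13); print(clk())
E
```

```text
grasp hit False yaw -90 gap mm 29.3 pos [0.5135 0.3458 0.016 ] ff 25.0
lifted gap 29.3
  try [0 0] hit True dz mm -0.2
clock 65.2
grasp hit False yaw -90 gap mm 29.0 pos [0.5903 0.2369 0.016 ] ff 25.0
lifted gap 29.3
  try [0 0] hit True dz mm -0.3
clock 73.5
grasp hit False yaw -117.9 gap mm 29.8 pos [0.4061 0.3142 0.015 ] ff 25.0
lifted gap 29.7
  try [0 0] hit True dz mm -0.2
clock 82.2
grasp hit False yaw 22.5 gap mm 11.6 pos [0.5958 0.3193 0.0155] ff 25.0
lifted gap 11.6
86.7
```

```bash
python3 - <<'E'
from m import *
put(tray([.025,-.066]),7.5,.0195,zup=.13,op=.35,mod=360)
env.goto([.44,-.02,.32],[180,0,0]); env.dwell(.3); a=shot("f1")
env.goto([.3,.42,.32],[180,0,0]); env.dwell(.3); b=shot("f2","top"); c=shot("f3","scene"); print(clk())
cv2.imwrite("pics/fin.png",np.vstack([np.hstack([cv2.resize(a["image"][0:270,100:500],(440,297)),cv2.resize(c["image"][140:460,150:530],(353,297))]),cv2.resize(b["image"][80:330,80:560],(793,300))[:, :]]))
E
```

```text
try [0 0] hit True dz mm -0.1
clock 90.8
94.3
```

View pics/fin.png

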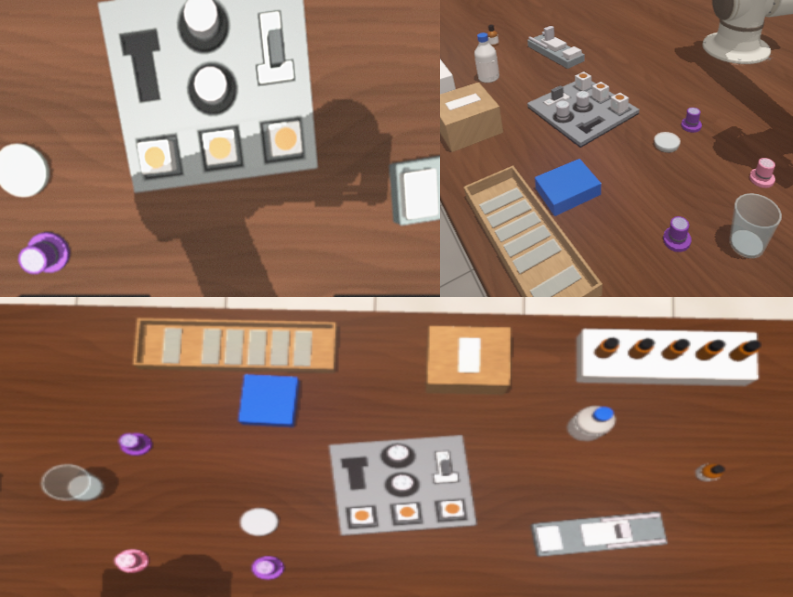

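The final views show three cubes, two eyepieces and the slide seated. The jaw is back at its start position, the bystanders are untouched, and no other real part is loose.

```bash
python3 -c "
from workcell import env
print(env.close_job())"
```

```text
the job is handed in; nothing more can be done
None
```

Job handed in after about 94 s of robot time: the clamp was opened, emptied and shut again, and both cubes, both eyepieces and the one slide are fully down in free nests of their own shape. The clamped cube first caught under the fixed jaw's lip and tilted, so I set it on the table and regrasped it.

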